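Tip out three chilling balls by weight

ROBOT

A 6-joint arm with a two-finger parallel gripper is mounted at the origin on the work surface. World frame = base frame: x ahead of the robot, y to its left, z up, the work surface at z = 0. Lengths are in m, angles in degrees, forces in N, time in s.
With the tool pointing down it reaches from about 0.3 to 0.875 m from the base axis. Payload 6.4 kg.
Tool frame: the origin (TCP) lies between the finger pads; the fingertips stand 14 mm ahead of it and the grasp point (between the pads) lies 5 mm behind it; x points along the fingers, z is the direction in which the jaws open and shut, and the axes are right-handed (so a half turn about x gives the same grasp; the last joint's range is limited). The gripper opens to 88 mm and grips with 3 to 60 N. Pads are 18 mm wide; open, the fingers measure 123 mm over their backs; the gripper's body (75 mm by 187 mm) begins 45 mm behind the grasp point.
Start: joints at [53.726, 10.359, 92.074, -0, 77.567, -11.82], TCP at [0.238, 0.523, 0.253] pointing down, gripper open.
Joint ranges: [-171.53, 171.53], [-51.25, 118.39], [17.06, 147.69], [-65.23, 245.23], [0, 150.52], [-178.68, 178.68]. Speed limits (degrees/s): [147.25, 147.25, 172.46, 180, 180, 180].

INTERFACE

Orientations are given as [roll, pitch, yaw] about the fixed x, y, z axes, in that order (R = Rz(yaw) Ry(pitch) Rx(roll)).
In Python, from rig import get_obs, cams, sign_off gives the robot as it stands. The module is installed in compiled form; this text tells all that it offers.
- The arm moves only by the tool step_arm, never from a script. Its argument "motion" is one flat list of numbers, 5 for each row, row after row: the closure, from -1 (fully open) to 1 (shut), then the shift along the tool's x, y, z in mm, then the turn about the tool's x in rad. A call has 1 to 20 rows; each row shifts and turns the commanded pose from where the row before left it, along the tool's axes as they then stand; what a row does not reach is not made up. A row lasts 1/12 s, in which the tool goes at most 41.7 mm and 7.16 degrees, less where a joint would pass 70% of its speed; a pose out of reach is approached as far as the arm can. A call is refused whole if a number of a shift passes 41.7 or a number of a turn 0.125, either way. A call with a gripper value outside its range is refused whole. The fingers move at their own pace and stop on an object; "newtons" is the grip in N (left out, the last holds). Time passes only in rows, so rows that do not move let the fingers close. It gives the time, the measured TCP pose, the force and the opening at its end, in the units of the state.
- get_obs(): the state, without advancing time (a new reading comes with each control period).
- cams.grab_frame(name): name is "scene" or "top" or "wrist"; returns the picture (384x512x3 uint8, red, green, blue); there is no depth.
- cams.camera_params(name): a dict with "vfov" (degrees; the focal length in pixels is half the picture's height over the tangent of half this angle, whatever the lens; pixels are square), "cx", "cy" (the principal point, pixels), "k1" (the pictures are not rectified: a ray, as slopes to the right and down, at radius r is drawn at 1 + k1 r^2 times it, then the intrinsics apply), "origin" and "orientation" of the camera in the world. Camera axes: x right, y down, z forward; pixel columns grow to the right and rows downward; lengths in m; the calibration is good to about 2 mm. A picture is of the moment at which its call begins: read the wrist's pose just before it. camera_params takes no time and is no camera call; for the wrist camera it gives the pose at the moment of the call.
- sign_off(): hands the job in, once; it reports no verdict.
The state is a dict: "clock": time; "joint_pos": joint angles; "qd": joint speeds; "joint_efforts": joint torques, N m; "eef_pos": TCP position; "eef_rot": TCP orientation; "contact_force": force on the tool from outside, world axes, zero at the start; "moment": the same for the moment, N m; "width": finger opening in m.
Only numpy, scipy, OpenCV 4.12 (cv2) and the standard library are available. Lean on these libraries where they do the work, as an engineer would, in place of code of your own. Each camera call takes 0.05 s, during which the arm holds its last target. There are 200 camera calls.

TASK

Slide the cut-glass bowl along the marble slab until it rests against both brass pegs, under the lip of the tipping cup, without lifting it. Then press the cup's red roller down little by little until exactly three of the five steel balls have dropped into the bowl, feeling for the loss of weight, and let the cup swing all the way back with the other two balls still in it. Leave the stork, the remote and the coaster alone.

Things in the scene. Friction and masses are not known exactly. Their poses are not given: they have to be found in the camera images.
- pour (a point): Point on the shelf where the bowl's middle belongs when it rests against both pegs; fixed to the dispenser, which does not move. Its +y is the pouring direction, x is across, z up. Two brass pegs (16 mm thick, 75 mm high) stand 81 mm behind it (-y), 45 mm to each side. Stand (180 mm wide) and cup (50 mm wide, up to 160 mm high, tail rising to 260 mm when tipped) reach back to 320 mm behind it.
- lip (a point): Middle of the cup's lip, over which the balls leave; also its pivot, whose axis runs along x. 45 mm behind the pour point (-y) and 120 mm above the shelf. The balls fall 10 to 80 mm ahead of it.
- bar (a point): Middle of the red press bar: a free-turning roller 16 mm thick, 50 mm long along x, on a crank on the -x side of the cup. At rest 49 mm ahead of the pour point in y, 97 mm to its -x side, 154 mm above the shelf; 100 mm from the pivot and 20 degrees above its level, so it moves almost straight down: 15 mm at 0.15 rad, 73 mm in all. Let go, the cup swings back by its own weight.
- cup (a joint): Tip angle of the cup in rad, 0 at rest to 0.75, growing as the red roller goes down. Holding the roller down takes a steady vertical force of 12 to 13 N with all five balls in the cup, about 11.3 N with four, 9.8 N with three, 7.9 N with two, 5.4 N with one and 2.1 N with none (each within 0.4 N, at any angle where that many stay in). A ball takes 1 to 2 s to roll out, so press slowly.
- seat (a point): Point in the cup, a curved open channel with clear sides holding five equal steel balls in single file (36 mm, 180 g). The floor steepens to the tail, so they leave one by one, each at 0.06 rad more tip than the last, the first at 0.15 to 0.24 rad: the channel is clamped to its axle at another angle each time (hidden), so the tip angle does not tell the count. The fourth ball rests within 10 mm of here.
- ball4_center (a point): Centre of the fourth ball counted from the lip (36 mm): the first of the two that must stay in the cup.
- bowl: Cut-glass bowl, 170 mm across the rim, 70 mm high, base 90 mm across, wall about 6 mm flaring outwards (136 mm across at 25 mm height), 0.5 kg, loose on the marble slab, round. Origin at the centre of its underside.
- slab: Smooth marble slab on the shelf, fixed, 230 mm (x) by 300 mm (y), 4 mm thick, under the bowl's whole way; origin at the centre of its underside, 80 mm ahead (+y) of the pour point.
- stork: White porcelain stork, 165 mm tall, round foot 60 mm across, loose; origin under the foot. To be left alone.
- remote: Black remote, 45 x 160 x 18 mm, loose, lying flat; origin at the centre of its underside, long along its y. To be left alone.
- coaster: Round ceramic coaster 100 mm across, 8 mm thick, loose; origin at the centre of its underside. To be left alone.
There are look-alikes about, which are no part of the job. What is shaped like the bowl but blue or pink is not meant.

How it is judged:
By the outcome, as a careful person would: the job done as asked, in the order asked, and still so for the second after the job is handed in, with the robot touching nothing.
It also fails if it takes over 72 s, if anything falls off the work surface, if the arm or the gripper's body presses on something with over 40 N, if the wrist force passes 120 N, or if a joint passes its speed limit or range.

## Working session

There is one attempt and no reset: what is moved stays moved. The work goes in short steps, Python scripts to look and compute and a tool call to move; the robot and the scene stay as the last step left them, time stands still between calls to the robot, and variables do not carry over. Pictures are saved under pics/ and viewed, about 8 in all and at most 12, crops included, and the job is handed in when it is done.

Besides the shell and the picture viewer there is one more tool, called after "Call:" as name(argument=value, ...), one argument or row to a line, values as JSON. step_arm: Moves the arm, as the interface text tells. Its arguments: {"type":"object","properties":{"motion":{"type":"array","items":{"type":"number"}},"newtons":{"type":"number"}},"required":["motion"]}

```bash
mkdir -p pics; cat > h.py <<'E'
import numpy as np, cv2
from rig import get_obs, cams
from scipy.spatial.transform import Rotation as R
def save(n,f):
    im=cams.grab_frame(n); cv2.imwrite(f'pics/{f}.png',im[:,:,::-1]); np.save(f'pics/{f}.npy',im); return im
def Rc(p):
    o=np.array(p['orientation'],float)
    return o if o.shape==(3,3) else R.from_euler('xyz',o,degrees=True).as_matrix()
def fx(p): return 192/np.tan(np.radians(p['vfov']/2))
def ray(p,u,v):
    f=fx(p); d=np.array([(u-p['cx'])/f,(v-p['cy'])/f]); s=d.copy()
    for _ in range(30): s=d/(1+p['k1']*(s@s))
    return np.array(p['origin']),Rc(p)@np.array([s[0],s[1],1])
def atz(p,u,v,z):
    o,d=ray(p,u,v); return o+d*(z-o[2])/d[2]
def proj(p,X):
    c=Rc(p).T@(np.array(X)-np.array(p['origin'])); s=c[:2]/c[2]; s=s*(1+p['k1']*(s@s)); return s*fx(p)+[p['cx'],p['cy']]
E
python3 - <<'E'
from h import *
print(get_obs())
for n in('scene','top','wrist'): print(n,cams.camera_params(n))
a=save('scene','s0');b=save('top','t0')
for n in('s0','t0'):
    cv2.imwrite(f'pics/{n}b.png',cv2.resize(cv2.imread(f'pics/{n}.png'),(800,600),interpolation=cv2.INTER_CUBIC))
E
```

```text
{'clock': 0.0, 'joint_pos': array([ 5.37267507e+01,  1.03998870e+01,  9.21311097e+01,  1.48317088e-03,
        7.75675156e+01, -1.18214215e+01]), 'qd': array([-0.05483161,  0.04229731,  0.049635  ,  0.04337163,  0.05750647,
        0.06278833]), 'joint_efforts': array([-3.40304221e-03, -4.33865118e+01, -3.41843534e+01,  6.98618847e-02,
        3.85208242e-02, -8.14635450e-05]), 'eef_pos': array([0.2376912 , 0.52301554, 0.25183442]), 'eef_rot': array([ 167.33656052,   89.90147699, -127.11558789]), 'contact_force': array([ 0.89900915,  0.34974126, -0.03058221]), 'moment': array([-0.00895818, -0.02812649,  0.03820678]), 'width': 0.08762902035343051}
scene {'vfov': 50.91849255003514, 'cx': 250.53592912543454, 'cy': 189.60367189600416, 'k1': -0.11228175570705573, 'origin': array([0.95424617, 0.30622923, 0.87736734]), 'orientation': array([-142.67157225,   -1.03141453,  124.40731618])}
top {'vfov': 48.506065456689456, 'cx': 250.26768065098574, 'cy': 193.20607390743257, 'k1': 0.03962076784625171, 'origin': array([0.41018246, 0.00728306, 1.10910838]), 'orientation': array([-176.36631062,   -0.62959674,  -89.0907533 ])}
wrist {'vfov': 66.0849004568872, 'cx': 258.8954345589604, 'cy': 195.47102337787348, 'k1': -0.022640532942556395, 'origin': array([0.16367873, 0.5571173 , 0.38434646]), 'orientation': array([1.61493056e+02, 1.04310056e-01, 6.55321955e+01])}
```

View pics/s0b.png

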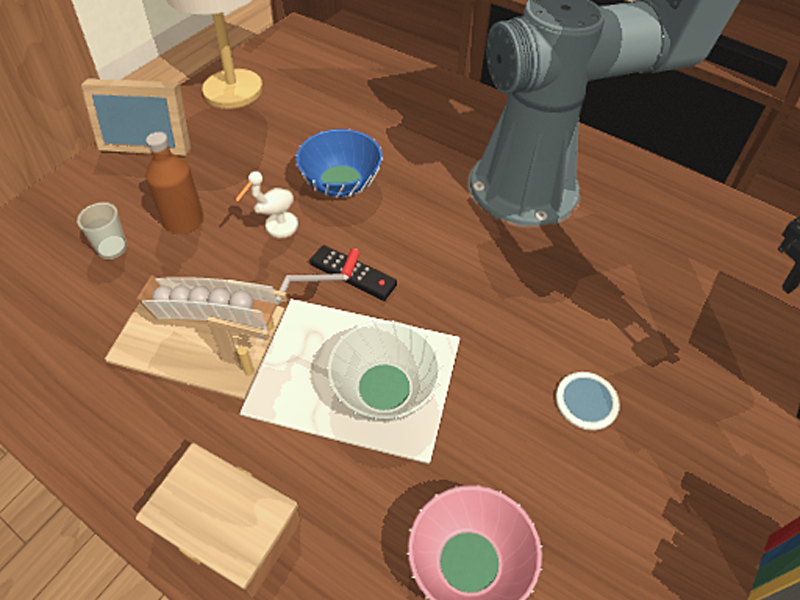

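View pics/t0b.png

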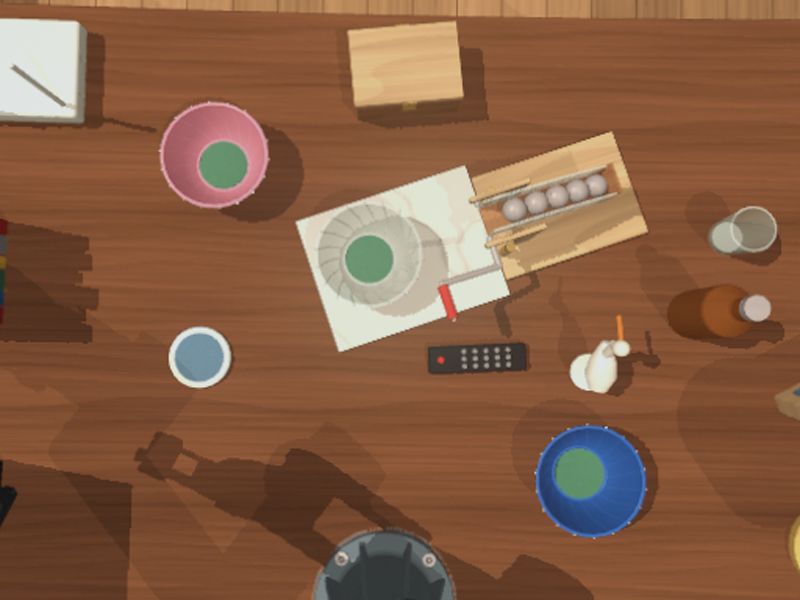

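The scene view shows the slab (centre about 350,380 in the 800-px view), the glass bowl on it (385,370), and the cup with five balls (200,298). The top view shows slab corners (297,221), (466,166), (509,294), (340,351), the bowl base centre (369,259), the red roller (447,302), the remote (477,358), the stork (590,370) and the coaster (200,357).

```bash
cat >> h.py <<'E'
E
python3 - <<'E'
from h import *
p=cams.camera_params('top'); q=cams.camera_params('scene')
T=lambda u,v,z:atz(p,u*.64,v*.64,z)
S=lambda u,v,z:atz(q,u*.64,v*.64,z)
for n,f,c in(('top',T,[(297,221),(466,166),(509,294),(340,351)]),('scene',S,[(241,414),(290,299),(460,337),(431,462)])):
    P=np.array([f(*a,.004) for a in c]); print(n,P[:,:2].round(4).tolist(),P.mean(0).round(4),[np.linalg.norm(P[i]-P[(i+1)%4]).round(3) for i in range(4)])
    if n=='top':
        y=(P[0]-P[1])+(P[3]-P[2]); 
    else: y=(P[3]-P[0])+(P[2]-P[1])
    y=y/np.linalg.norm(y);c=P.mean(0); print('y',y,np.degrees(np.arctan2(y[1],y[0])),'pour',c-.08*y)
print('base',T(369,259,.01),S(385,387,.01))
print('bar',T(447,302,.154),S(351,262,.154))
print('remote',[T(a,b,.018).round(3) for a,b in((429,347),(525,343),(527,370),(430,374))],'stork',T(588,373,.01),'coaster',T(200,357,.008))
o=get_obs();print(R.from_euler('xyz',o['eef_rot'],degrees=True).as_matrix().round(3))
E
```

```text
top [[0.6134, 0.1555], [0.7118, -0.1263], [0.497, -0.2], [0.3978, 0.0793]] [ 0.555  -0.0228  0.004 ] [np.float64(0.299), np.float64(0.227), np.float64(0.296), np.float64(0.229)]
y [-0.33216218  0.94322229  0.        ] 109.40006379773874 pour [ 0.58155892 -0.09830054  0.004     ]
scene [[0.716, -0.1175], [0.5023, -0.1978], [0.4004, 0.0846], [0.6142, 0.1625]] [ 0.5582 -0.017   0.004 ] [np.float64(0.228), np.float64(0.3), np.float64(0.228), np.float64(0.298)]
y [-3.40574048e-01  9.40217697e-01  1.85607479e-16] 109.91185203463458 pour [ 0.58546143 -0.09226667  0.004     ]
base [0.55087939 0.03403219 0.01      ] [0.55260799 0.0378287  0.01      ]
bar [ 0.47216609 -0.08272452  0.154     ] [ 0.47330966 -0.08121889  0.154     ]
remote [array([ 0.407, -0.067,  0.018]), array([ 0.416, -0.224,  0.018]), array([ 0.372, -0.227,  0.018]), array([ 0.363, -0.069,  0.018])] stork [ 0.3685437  -0.32889314  0.01      ] coaster [0.38468989 0.30767174 0.008     ]
[[-0.001 -0.91   0.414]
 [-0.001  0.414  0.91 ]
 [-1.     0.    -0.001]]
```

Call:
step_arm(
  motion=[-1,0,-33.9,-16.1,0,-1,0,-33.9,-16.1,0,-1,0,-33.9,-16.1,0,-1,0,-33.9,-16.1,0,-1,0,-33.9,-16.1,0,-1,0,-33.9,-16.1,0,-1,0,-33.9,-16.1,0,-1,0,-33.9,-16.1,0,-1,0,-33.9,-16.1,0,-1,0,-33.9,-16.1,0,-1,0,-33.9,-16.1,0,-1,0,-33.9,-16.1,0,-1,0,-33.9,-16.1,0,-1,0,0,0,0.1143,-1,0,0,0,0.1143,-1,0,0,0,0.1143,-1,0,0,0,0.1143,-1,0,0,0,0.1143,-1,0,0,0,0.1143,-1,0,0,0,0.1143],
)

```text
clock: 1.77
eef_pos: [0.5522, 0.1504, 0.2522]
eef_rot: [164.1, 89.9, -176.5]
contact_force: [-0.6, -0.8, -0.1]
width: 0.0883
```

Call:
step_arm(
  motion=[-1,0,0,0,0.1143,-1,0,0,0,0.1143,-1,0,0,0,0.1143,-1,0,0,0,0,-1,0,0,0,0],
)

```text
clock: 2.18
eef_pos: [0.5523, 0.1505, 0.2523]
eef_rot: [-174.9, 90.0, -174.7]
contact_force: [-0.4, -0.7, 0.3]
width: 0.0878
```

```bash
python3 - <<'E'
from h import *
o=get_obs();print(o['clock'],o['eef_pos'],o['contact_force'],o['joint_pos'].round(1));print(R.from_euler('xyz',o['eef_rot'],degrees=True).as_matrix().round(3))
p=cams.camera_params('wrist');save('wrist','w0')
im=cv2.imread('pics/w0.png')
for n,X in dict(bowl=(.5517,.036,.004),pour=(.5835,-.0955,.004),bar=(.474,-.082,.154)).items():
    u=proj(p,X);print(n,u.round(0));cv2.drawMarker(im,tuple(int(a) for a in u),(255,0,255),0,10)
cv2.imwrite('pics/w0b.png',cv2.resize(im,(800,600)))
E
```

```text
2.1833 [0.55229767 0.15046696 0.25234142] [-0.4432838  -0.69792441  0.26542734] [ 3.4 10.1 92.4 -0.  77.5  3.1]
[[-0.001 -0.004  1.   ]
 [-0.     1.     0.004]
 [-1.    -0.    -0.001]]
bowl [257. 241.]
pour [277. 316.]
bar [185. 401.]
```

View pics/w0b.png

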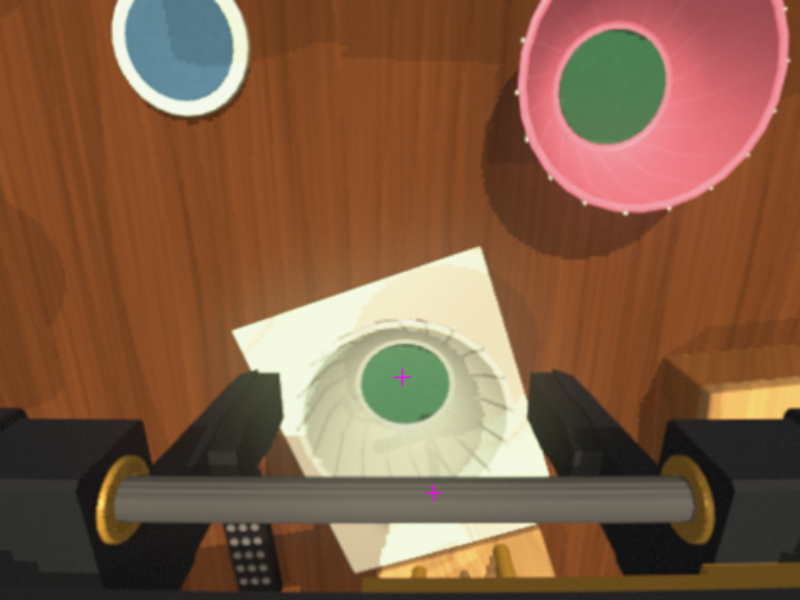

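The wrist view shows the glass bowl's base at (405,383), within about 3 mm of my estimate. The open fingers are clear on either side, so I'll descend and cradle the rim.

Call:
step_arm(
  motion=[-1,40,0,0,0,-1,40,0,0,0,-1,40,0,0,0,-1,40,0,0,0,-1,30,0,0,0,-1,18,0,0,0,-1,0,-12,0,0,-1,0,-10,0,0,-1,0,-5,0,0,-1,0,-3,0,0,-1,0,-2,0,0,-1,0,-3,0.7,0,-1,0,-4,1,0,-1,0,-5,1.2,0,-1,0,-5,1.2,0,-1,0,-5,1.2,0,-1,0,-5,1.2,0,-1,0,-5,1.2,0,-1,0,-5,1.2,0,-1,0,-5,1.2,0],
)

```text
clock: 3.9
eef_pos: [0.5631, 0.0762, 0.0451]
eef_rot: [34.2, 90.0, 34.3]
contact_force: [-1.1, 3.7, 5.7]
width: 0.0879
```

Call:
step_arm(
  motion=[-1,0,-5,1.2,0,-1,0,-5,1.2,0,-1,0,-5,1.2,0,-1,0,-5,1.2,0,-1,0,-5,1.2,0,-1,0,-5,1.2,0,-1,0,-5,1.2,0,-1,0,-5,1.2,0,-1,0,-5,1.2,0,-1,0,-5,1.2,0,-1,0,-5,1.2,0,-1,0,-5,1.2,0,-1,0,-5,1.2,0,-1,0,-4,1.2,0,-1,0,-3,0.7,0,-1,0,0,0,0],
)

```text
clock: 5.23
eef_pos: [0.5806, 0.0036, 0.045]
eef_rot: [-45.0, 90.0, -45.0]
contact_force: [-0.6, 1.5, 4.7]
width: 0.0884
```

```bash
python3 - <<'E'
from h import *
o=get_obs();print(o['clock'],o['eef_pos'],o['contact_force'])
save('scene','s1')
cv2.imwrite('pics/s1b.png',cv2.resize(cv2.imread('pics/s1.png')[150:350,40:306],(798,600),interpolation=cv2.INTER_CUBIC))
E
```

```text
5.2333 [0.5806374  0.00361346 0.04500591] [-0.59838412  1.5253343   4.70288348]
```

View pics/s1b.png

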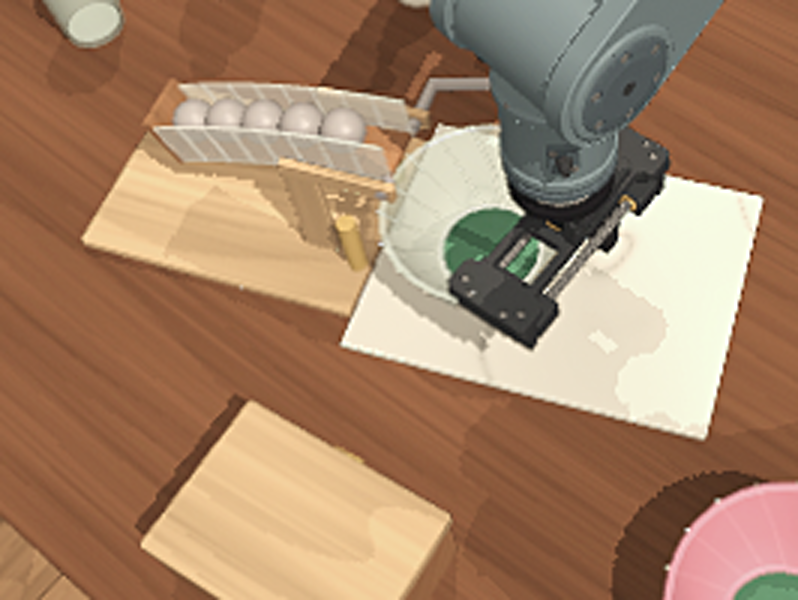

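The bowl is sliding well. Its rim (385,235) is just short of the visible peg (350,240). I'll finish gently, watching the force.

Call:
step_arm(
  motion=[-1,0,-2,0.5,0,-1,0,-2,0.5,0,-1,0,-2,0.5,0,-1,0,-2,0.5,0,-1,0,-2,0.5,0,-1,0,-1,0.3,0,-1,0,0,0,0],
)

```text
clock: 5.87
eef_pos: [0.5831, -0.0069, 0.0446]
eef_rot: [-135.3, 90.0, -135.3]
contact_force: [0.4, 1.3, 0.1]
width: 0.088
```

Call:
step_arm(
  motion=[-1,0,-1,0.2,0,-1,0,-1,0.2,0,-1,0,0,0,0],
)

```text
clock: 6.12
eef_pos: [0.5835, -0.0086, 0.0446]
eef_rot: [-130.2, 90.0, -130.1]
contact_force: [-1.2, 1.3, 0.1]
width: 0.088
```

Call:
step_arm(
  motion=[-1,0,-1,0.2,0,-1,0,-1,0.2,0,-1,0,0,0,0],
)

```text
clock: 6.37
eef_pos: [0.5839, -0.0107, 0.0447]
eef_rot: [-105.1, 90.0, -105.1]
contact_force: [0.2, 1.5, 0.2]
width: 0.0881
```

Call:
step_arm(
  motion=[-1,0,-1,0.2,0,-1,0,-1,0,0,-1,0,0,0,0],
)

```text
clock: 6.62
eef_pos: [0.5841, -0.0127, 0.0447]
eef_rot: [-73.2, 90.0, -73.2]
contact_force: [-0.4, 1.7, 0.8]
width: 0.0881
```

Call:
step_arm(
  motion=[-1,0,-1,0,0,-1,0,-1,0,0,-1,0,0,0,0],
)

```text
clock: 6.87
eef_pos: [0.5842, -0.0147, 0.0447]
eef_rot: [-51.1, 90.0, -51.0]
contact_force: [1.0, 1.5, 0.6]
width: 0.0884
```

```bash
python3 - <<'E'
from h import *
save('top','t1')
cv2.imwrite('pics/t1b.png',cv2.resize(cv2.imread('pics/t1.png')[80:260,170:410],(800,600),interpolation=cv2.INTER_CUBIC))
o=get_obs();print(o['clock'],o['eef_pos'],o['contact_force'])
p=cams.camera_params('top')
print([((proj(p,X)-[170,80])*10/3).round() for X in((.5835,-.0955,.01),(.5835,-.0955,.074))])
E
```

```text
6.9167 [ 0.58414166 -0.01464149  0.04472268] [ 0.0900624   1.52130704 -0.4744819 ]
[array([387., 247.]), array([396., 234.])]
```

View pics/t1b.png

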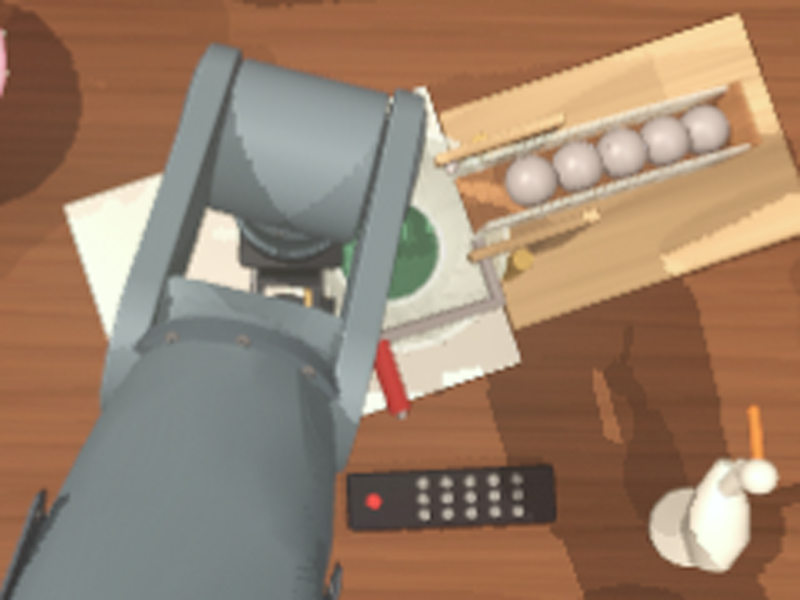

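The bowl's green base is at about (393,250), against a predicted (387,247), so only a few millimetres remain. I'll continue until I feel contact.

Call:
step_arm(
  motion=[-1,0,-0.7,0,0,-1,0,-0.7,0,0,-1,0,0,0,0],
)

```text
clock: 7.17
eef_pos: [0.5841, -0.0158, 0.0447]
eef_rot: [101.2, 90.0, 101.2]
contact_force: [0.2, 3.0, -0.0]
width: 0.0881
```

Call:
step_arm(
  motion=[-1,0,-0.7,0,0,-1,0,-0.7,0,0,-1,0,0,0,0],
)

```text
clock: 7.42
eef_pos: [0.584, -0.0167, 0.0447]
eef_rot: [96.6, 89.9, 96.7]
contact_force: [0.9, 5.0, -1.2]
width: 0.0881
```

Call:
step_arm(
  motion=[-1,0,-0.7,0,0,-1,0,-0.7,0,0,-1,0,0,0,0],
)

```text
clock: 7.67
eef_pos: [0.584, -0.0171, 0.0447]
eef_rot: [93.8, 89.9, 93.8]
contact_force: [0.9, 9.1, -0.5]
width: 0.0878
```

Call:
step_arm(
  motion=[-1,0,0,0.7,0,-1,0,0,0.7,0,-1,0,0,0,0],
)

```text
clock: 7.92
eef_pos: [0.5847, -0.0171, 0.0445]
eef_rot: [131.4, 89.8, 131.5]
contact_force: [-2.3, 9.8, 1.6]
width: 0.0885
```

Call:
step_arm(
  motion=[-1,0,0,0.7,0,-1,0,0,0.7,0,-1,0,0,0,0],
)

```text
clock: 8.17
eef_pos: [0.5854, -0.017, 0.0442]
eef_rot: [144.5, 89.7, 144.5]
contact_force: [-4.6, 8.6, 3.0]
width: 0.0881
```

Contact holds at about 10 N, nearly along -y, and is stiff sideways too, so it should be against both pegs. I'll back off, rise, close the gripper, turn, and look.

Call:
step_arm(
  motion=[-1,0,3,-0.7,0,-1,0,17,0,0,-1,0,40,0,0,1,-36,0,0,0,1,-36,0,0,0,1,-36,0,0,0,1,-36,0,0,0,1,-36,0,0,0,1,-36,0,0,0,1,0,0,0,0.1229,1,0,0,0,0.1229,1,0,0,0,0.1229,1,0,0,0,0.1229,1,0,0,0,0.1229,1,0,0,0,0.1229,1,0,0,0,0.1229,1,0,0,0,0.1229,1,0,0,0,0.1229,1,0,0,0,0.1229,1,0,0,0,0],
)

```text
clock: 9.83
eef_pos: [0.5864, 0.0407, 0.2609]
eef_rot: [17.8, 89.9, -52.9]
contact_force: [-0.5, -0.1, -0.4]
width: 0.0005
```

```bash
python3 - <<'E'
from h import *
o=get_obs();print(o['clock'],o['eef_pos'],o['width']);M=R.from_euler('xyz',o['eef_rot'],degrees=True).as_matrix();print(M.round(3))
print('to bar tool mm',M.T@(np.array([.4745,-.0815,.25])-o['eef_pos'])*1000)
a=save('scene','s2');
p=cams.camera_params('scene');im=cv2.resize(cv2.imread('pics/s2.png')[150:350,40:306],(798,600),interpolation=cv2.INTER_CUBIC)
cv2.imwrite('pics/s2b.png',im)
for X in((.5835,-.0955,.01),): print(((proj(p,X)-[40,150])*3).round())
E
```

```text
9.8333 [0.58636335 0.04071094 0.2609026 ] 0.0005485692337023253
[[ 0.001  0.943  0.332]
 [-0.001  0.332 -0.943]
 [-1.     0.     0.001]]
to bar tool mm [  10.93703838 -146.06116135   78.19404674]
[468. 239.]
```

View pics/s2b.png

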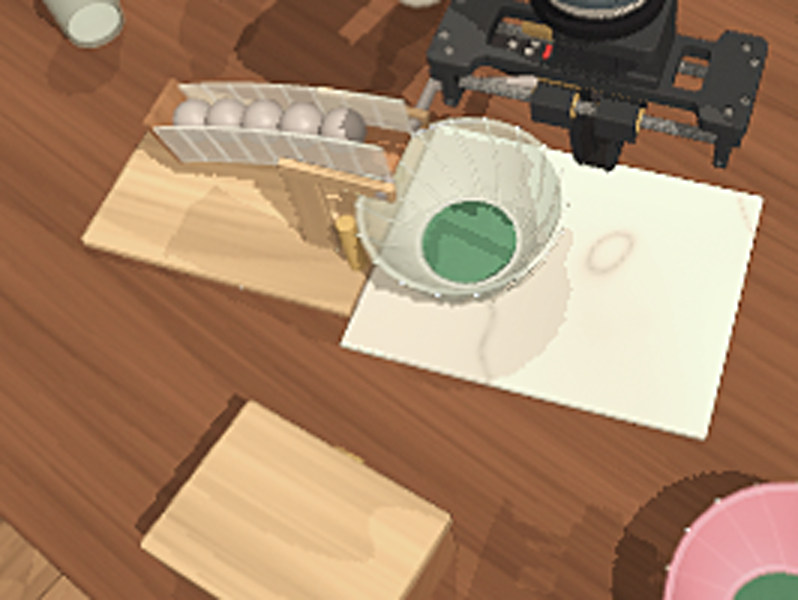

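The bowl's base centre is at (469,242), against a predicted (468,239), and its rim is touching the visible peg near (357,240). Next I'll go over the roller.

Call:
step_arm(
  motion=[1,0,-29.2,15.6,0,1,0,-29.2,15.6,0,1,0,-29.2,15.6,0,1,0,-29.2,15.6,0,1,0,-29.2,15.8,0,1,35,0,0,0,1,20,0,0,0,1,0,0,0,0,1,0,0,0,0],
)

```text
clock: 10.63
eef_pos: [0.4744, -0.0815, 0.2054]
eef_rot: [-126.7, 89.9, 163.1]
contact_force: [0.2, -0.5, 0.2]
width: 0.0005
```

```bash
python3 - <<'E'
from h import *
o=get_obs();print(o['clock'],o['eef_pos']);
p=cams.camera_params('wrist');a=save('wrist','w2')
c,s=np.cos(np.radians(109.6)),np.sin(np.radians(109.6));P=np.array([.5835,-.0955,0]);Y=np.array([c,s,0]);X=np.array([s,-c,0])
im=cv2.imread('pics/w2.png')
for q in [P-.097*X+.049*Y+[0,0,.154],P-.072*X+.049*Y+[0,0,.154],P-.122*X+.049*Y+[0,0,.154],P+[0,0,.01],o['eef_pos']-[0,0,.014]]:
    u=proj(p,q);print(u.round());cv2.drawMarker(im,tuple(int(a) for a in u),(255,0,255),0,10)
cv2.imwrite('pics/w2b.png',cv2.resize(im,(800,600)))
F=[]
for _ in range(6): cams.grab_frame('wrist');F.append(get_obs()['contact_force'][2])
print(np.round(F,2))
E
```

```text
10.6333 [ 0.47438605 -0.0814584   0.20537905]
[259. 225.]
[259. 190.]
[259. 257.]
[306.  83.]
[258. 254.]
[-0.43  0.6  -0.62  0.1   0.05  0.53]
```

View pics/w2b.png

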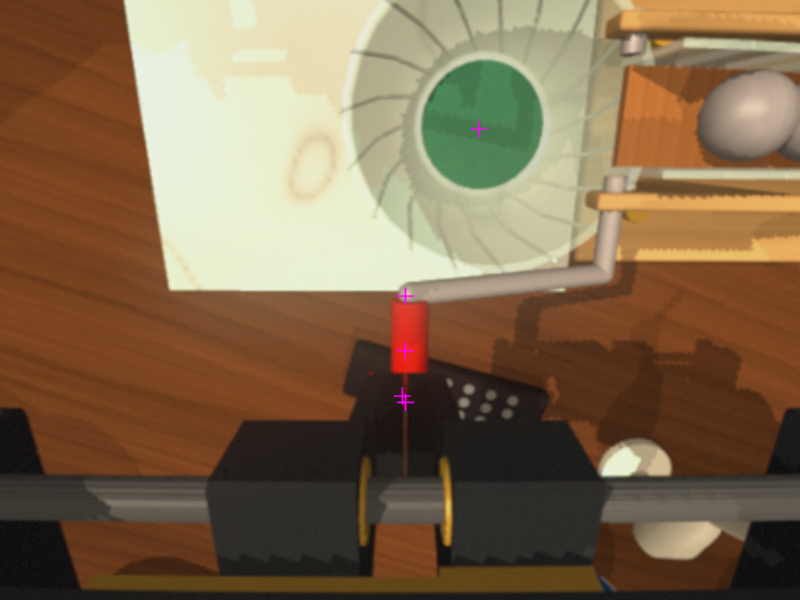

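The view confirms alignment: the roller at (410,337) is under the fingertips and the bowl base at (482,123) matches the pour point. Force noise is about 0.5 N per reading, so I'll average several. Pressing now.

Call:
step_arm(
  motion=[1,15,0,0,0,1,8,0,0,0,1,3,0,0,0,1,2,0,0,0,1,2,0,0,0,1,2,0,0,0,1,2,0,0,0,1,2,0,0,0,1,1,0,0,0,1,1,0,0,0,1,1,0,0,0,1,0,0,0,0,1,0,0,0,0,1,0,0,0,0],
)

```text
clock: 12.15
eef_pos: [0.4755, -0.0825, 0.1689]
eef_rot: [7.2, 89.8, -63.1]
contact_force: [-5.8, -1.5, 13.8]
width: 0.0009
```

```bash
cat > f.py <<'E'
from h import *
import sys
F=[]
for _ in range(int(sys.argv[1])): cams.grab_frame('wrist');F.append(get_obs()['contact_force'])
o=get_obs();F=np.array(F);z=o['eef_pos'][2]-.014-.008
print('t',round(o['clock'],2),'z',o['eef_pos'][2].round(4),'F',F.mean(0).round(2),'+-',(F[:,2].std()/len(F)**.5).round(2),'rad',(np.radians(20)-np.arcsin((z-.12)/.1)).round(3))
print(F[:,2].round(1))
E
python3 f.py 8
```

```text
t 12.55 z 0.169 F [-6.32 -1.7  13.01] +- 0.14 rad 0.076
[13.3 13.8 13.3 13.  12.6 12.8 12.5 12.8]
```

Call:
step_arm(
  motion=[1,1,-0.8,0,0,1,1,0,0,0,1,1,0,0,0,1,1,0,0,0,1,0,0,0,0,1,0,0,0,0],
)

```text
clock: 13.05
eef_pos: [0.4755, -0.0827, 0.1652]
eef_rot: [30.9, 89.8, -39.5]
contact_force: [-3.5, -1.7, 12.5]
width: 0.0005
```

```bash
python3 f.py 6
```

```text
t 13.35 z 0.1652 F [-4.09 -0.75 12.68] +- 0.16 rad 0.115
[13.  12.4 12.5 13.4 12.3 12.4]
```

Call:
step_arm(
  motion=[1,1,-0.5,0,0,1,1,0,0,0,1,1,0,0,0,1,0,0,0,0,1,0,0,0,0],
)

```text
clock: 13.77
eef_pos: [0.4754, -0.0829, 0.1624]
eef_rot: [39.5, 89.7, -30.9]
contact_force: [-2.4, -0.8, 12.9]
width: 0.0005
```

```bash
python3 f.py 10
```

```text
t 14.27 z 0.1624 F [-2.61 -0.62 12.52] +- 0.16 rad 0.143
[11.6 13.2 12.1 12.2 12.1 12.7 12.3 12.9 12.6 13.4]
```

Call:
step_arm(
  motion=[1,0.5,0,0,0,1,0.5,0,0,0,1,0.5,0,0,0,1,0.5,0,0,0,1,0,0,0,0,1,0,0,0,0,1,0,0,0,0,1,0,0,0,0,1,0,0,0,0,1,0,0,0,0],
)

```text
clock: 15.1
eef_pos: [0.4754, -0.0829, 0.1604]
eef_rot: [39.8, 89.7, -30.5]
contact_force: [-2.6, -0.9, 12.7]
width: 0.0004
```

```bash
python3 f.py 8
```

```text
t 15.5 z 0.1604 F [-2.63 -0.74 12.43] +- 0.2 rad 0.164
[13.1 11.8 11.4 12.3 13.1 12.3 12.8 12.8]
```

Call:
step_arm(
  motion=[1,0.5,0,0,0,1,0.5,0,0,0,1,0.5,0,0,0,1,0.5,0,0,0,1,0,0,0,0,1,0,0,0,0,1,0,0,0,0,1,0,0,0,0,1,0,0,0,0,1,0,0,0,0,1,0,0,0,0,1,0,0,0,0,1,0,0,0,0,1,0,0,0,0],
)

```text
clock: 16.67
eef_pos: [0.4754, -0.0828, 0.1583]
eef_rot: [40.6, 89.7, -29.7]
contact_force: [-1.3, -0.2, 11.9]
width: 0.0004
```

```bash
python3 f.py 10
```

```text
t 17.17 z 0.1582 F [-2.26 -0.6  11.67] +- 0.16 rad 0.186
[12.3 10.9 11.3 12.4 11.1 11.8 11.6 11.5 11.4 12.4]
```

Call:
step_arm(
  motion=[1,0.5,0,0,0,1,0.5,0,0,0,1,0.5,0,0,0,1,0.5,0,0,0,1,0,0,0,0,1,0,0,0,0,1,0,0,0,0,1,0,0,0,0,1,0,0,0,0,1,0,0,0,0,1,0,0,0,0,1,0,0,0,0,1,0,0,0,0,1,0,0,0,0],
)

```text
clock: 18.33
eef_pos: [0.4754, -0.0828, 0.1562]
eef_rot: [41.0, 89.7, -29.4]
contact_force: [-2.0, -0.8, 12.4]
width: 0.0004
```

```bash
python3 f.py 10
```

```text
t 18.83 z 0.1562 F [-2.18 -0.07 11.72] +- 0.14 rad 0.207
[11.5 12.1 11.6 11.8 10.9 11.5 12.7 11.6 11.9 11.6]
```

Force has stepped from about 12.5 to 11.7 N, which suggests one ball is out. I'll check by eye.

```bash
python3 - <<'E'
from h import *
save('scene','s3');save('wrist','w3')
a=cv2.resize(cv2.imread('pics/s3.png')[160:260,70:245],(700,400),interpolation=cv2.INTER_CUBIC)
b=cv2.resize(cv2.imread('pics/w3.png')[0:200],(512,200))
cv2.imwrite('pics/c3.png',np.vstack([a,cv2.copyMakeBorder(b,0,0,0,188,0)]))
E
```

```text
(no output)
```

View pics/c3.png

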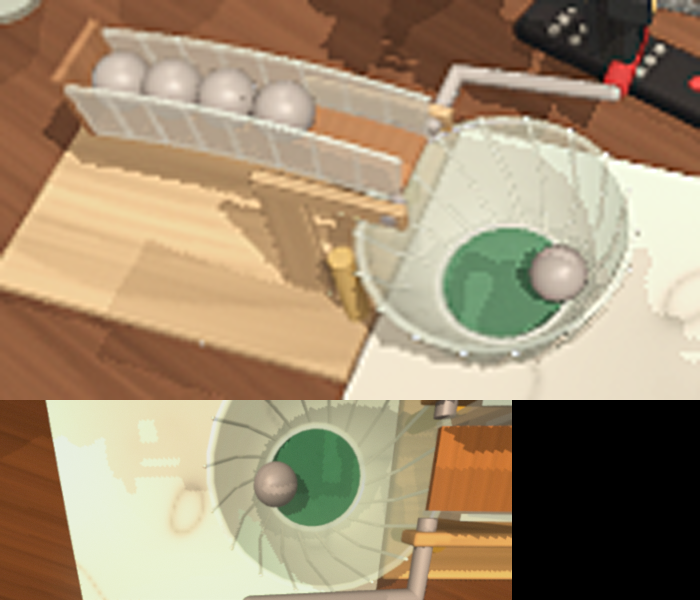

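One ball is in the bowl at (557,273) and four are in the cup. I'll continue in small steps.

Call:
step_arm(
  motion=[1,0.5,0,0,0,1,0.5,0,0,0,1,0.5,0,0,0,1,0.5,0,0,0,1,0,0,0,0,1,0,0,0,0,1,0,0,0,0,1,0,0,0,0,1,0,0,0,0,1,0,0,0,0,1,0,0,0,0,1,0,0,0,0,1,0,0,0,0,1,0,0,0,0,1,0,0,0,0,1,0,0,0,0,1,0,0,0,0,1,0,0,0,0],
)

```text
clock: 20.43
eef_pos: [0.4754, -0.0827, 0.154]
eef_rot: [41.9, 89.8, -28.4]
contact_force: [-1.1, -0.2, 10.1]
width: 0.0003
```

```bash
python3 f.py 10
```

```text
t 20.93 z 0.154 F [-1.46 -0.51 10.27] +- 0.14 rad 0.229
[ 9.8  9.3 10.7 10.8 10.1 10.6 10.4 10.  10.4 10.6]
```

Call:
step_arm(
  motion=[1,0.5,0,0,0,1,0.5,0,0,0,1,0.5,0,0,0,1,0,0,0,0,1,0,0,0,0,1,0,0,0,0,1,0,0,0,0,1,0,0,0,0,1,0,0,0,0,1,0,0,0,0,1,0,0,0,0,1,0,0,0,0,1,0,0,0,0,1,0,0,0,0,1,0,0,0,0,1,0,0,0,0,1,0,0,0,0,1,0,0,0,0],
)

```text
clock: 22.43
eef_pos: [0.4754, -0.0827, 0.1525]
eef_rot: [42.4, 89.8, -28.0]
contact_force: [-1.5, 0.1, 10.4]
width: 0.0003
```

```bash
python3 f.py 10
```

```text
t 22.93 z 0.1525 F [-1.37 -0.19 10.21] +- 0.14 rad 0.244
[ 9.1 10.1 10.9 10.4 10.6 10.3 10.  10.2 10.3 10. ]
```

Now at 10.2 N, so three balls are left. I'll press on with a check after every step.

Call:
step_arm(
  motion=[1,0.5,0,0,0,1,0.5,0,0,0,1,0.5,0,0,0,1,0.5,0,0,0,1,0,0,0,0,1,0,0,0,0,1,0,0,0,0,1,0,0,0,0,1,0,0,0,0,1,0,0,0,0,1,0,0,0,0,1,0,0,0,0,1,0,0,0,0,1,0,0,0,0,1,0,0,0,0,1,0,0,0,0,1,0,0,0,0,1,0,0,0,0],
)

```text
clock: 24.43
eef_pos: [0.4753, -0.0827, 0.1505]
eef_rot: [43.0, 89.8, -27.3]
contact_force: [-0.6, 0.0, 9.6]
width: 0.0003
```

```bash
python3 f.py 10
```

```text
t 24.93 z 0.1505 F [-1.18 -0.09  9.92] +- 0.13 rad 0.264
[ 9.4  9.8  9.8 10.2  9.7 10.6 10.3  9.3  9.8 10.4]
```

Call:
step_arm(
  motion=[1,0.5,0,0,0,1,0.5,0,0,0,1,0.5,0,0,0,1,0,0,0,0,1,0,0,0,0,1,0,0,0,0,1,0,0,0,0,1,0,0,0,0,1,0,0,0,0,1,0,0,0,0,1,0,0,0,0,1,0,0,0,0,1,0,0,0,0,1,0,0,0,0,1,0,0,0,0,1,0,0,0,0,1,0,0,0,0,1,0,0,0,0],
)

```text
clock: 26.43
eef_pos: [0.4754, -0.0827, 0.149]
eef_rot: [43.1, 89.8, -27.3]
contact_force: [-1.6, -0.1, 10.3]
width: 0.0005
```

```bash
python3 f.py 10
```

```text
t 26.93 z 0.149 F [-1.26 -0.14 10.06] +- 0.17 rad 0.279
[10.5 10.8  9.6  9.7  9.5 10.5  9.5 10.6  9.3 10.6]
```

Call:
step_arm(
  motion=[1,0.5,0,0,0,1,0.5,0,0,0,1,0,0,0,0,1,0,0,0,0,1,0,0,0,0,1,0,0,0,0,1,0,0,0,0,1,0,0,0,0,1,0,0,0,0,1,0,0,0,0,1,0,0,0,0,1,0,0,0,0,1,0,0,0,0,1,0,0,0,0,1,0,0,0,0,1,0,0,0,0,1,0,0,0,0,1,0,0,0,0,1,0,0,0,0,1,0,0,0,0],
)

```text
clock: 28.6
eef_pos: [0.4753, -0.0826, 0.1477]
eef_rot: [43.7, 89.8, -26.7]
contact_force: [-1.4, 0.4, 8.1]
width: 0.0005
```

```bash
python3 f.py 10
```

```text
t 29.1 z 0.1477 F [-0.53 -0.23  8.  ] +- 0.13 rad 0.292
[7.5 8.5 8.3 8.1 8.1 8.2 7.5 8.3 8.3 7.2]
```

Down to 8.0 N, so two balls are left. I'll ease the cup back gently, then clear away.

Call:
step_arm(
  motion=[1,-1,0,0,0,1,-1.5,0,0,0,1,-1.5,0,0,0,1,-1.5,0,0,0,1,-1.5,0,0,0,1,-1.5,0,0,0,1,-1.5,0,0,0,1,-1.5,0,0,0,1,-1.5,0,0,0,1,-1.5,0,0,0,1,-1.5,0,0,0,1,-1.5,0,0,0,1,-1.5,0,0,0,1,-1.5,0,0,0,1,-1.5,0,0,0,1,-1.5,0,0,0,1,-1.5,0,0,0,1,-1.5,0,0,0,1,-1.5,0,0,0,1,-1.5,0,0,0],
)

```text
clock: 30.77
eef_pos: [0.4749, -0.0824, 0.1769]
eef_rot: [44.9, 89.8, -25.4]
contact_force: [-0.2, 0.3, -0.1]
width: 0.0008
```

Call:
step_arm(
  motion=[1,-2,0,0,0,1,-4,0,0,0,1,-10,0,0,0,1,-20,0,0,0,1,-35,0,0,0,1,-35,0,0,0,1,-30,0,0,0,1,0,0,-40,0,1,0,0,-40,0,1,0,0,-40,0,1,0,0,-40,0,1,0,0,-40,0,1,0,0,0,0,1,0,0,0,0,1,0,0,0,0,1,0,0,0,0,1,0,0,0,0],
)

```text
clock: 32.18
eef_pos: [0.407, 0.1053, 0.3113]
eef_rot: [-61.6, 90.0, -132.1]
contact_force: [-0.8, -1.1, -0.1]
width: 0.0002
```

```bash
python3 f.py 4; python3 - <<'E'
from h import *
save('scene','s4');save('top','t4')
a=cv2.resize(cv2.imread('pics/s4.png')[130:290,50:300],(500,320),interpolation=cv2.INTER_CUBIC)
b=cv2.resize(cv2.imread('pics/t4.png')[80:260,100:420],(500,281),interpolation=cv2.INTER_CUBIC)
cv2.imwrite('pics/c4.png',np.vstack([a,b]))
E
```

```text
t 32.38 z 0.3111 F [-0.13  0.15 -0.22] +- 0.27 rad nan
[-0.2 -0.4  0.6 -0.9]f.py:6: RuntimeWarning: invalid value encountered in arcsin
  print('t',round(o['clock'],2),'z',o['eef_pos'][2].round(4),'F',F.mean(0).round(2),'+-',(F[:,2].std()/len(F)**.5).round(2),'rad',(np.radians(20)-np.arcsin((z-.12)/.1)).round(3))
```

View pics/c4.png

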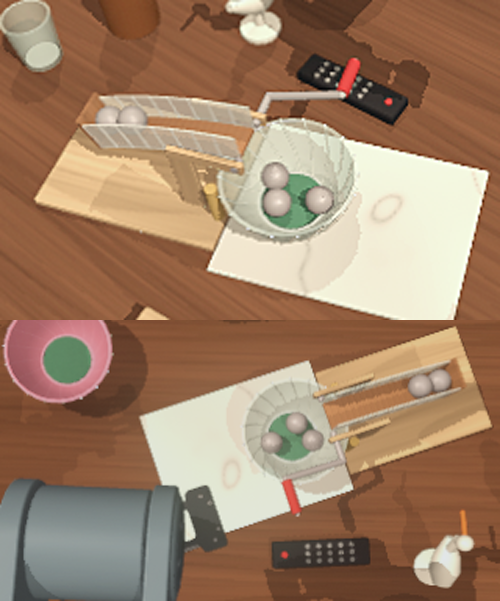

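Three balls are in the bowl and two in the cup, which is back at rest. One closer look to see whether the falling balls nudged the bowl off the pegs.

```bash
python3 - <<'E'
from h import *
s2=cv2.imread('pics/s2.png');s4=cv2.imread('pics/s4.png');t=cv2.imread('pics/t4.png')
z=lambda i:cv2.resize(i,(400,300),interpolation=cv2.INTER_CUBIC)
p=cams.camera_params('top')
c,s=np.cos(np.radians(109.6)),np.sin(np.radians(109.6));Y=np.array([c,s,0]);X=np.array([s,-c,0])
b=z(s2[180:255,150:250]);d=z(s4[180:255,150:250])
e=cv2.resize(t[110:200,235:355],(800,600),interpolation=cv2.INTER_CUBIC)[0:300]
e=cv2.resize(t[122:167,245:365],(800,300),interpolation=cv2.INTER_CUBIC)
cv2.imwrite('pics/c5.png',np.vstack([np.hstack([b,d]),e]))
E
```

```text
(no output)
```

View pics/c5.png

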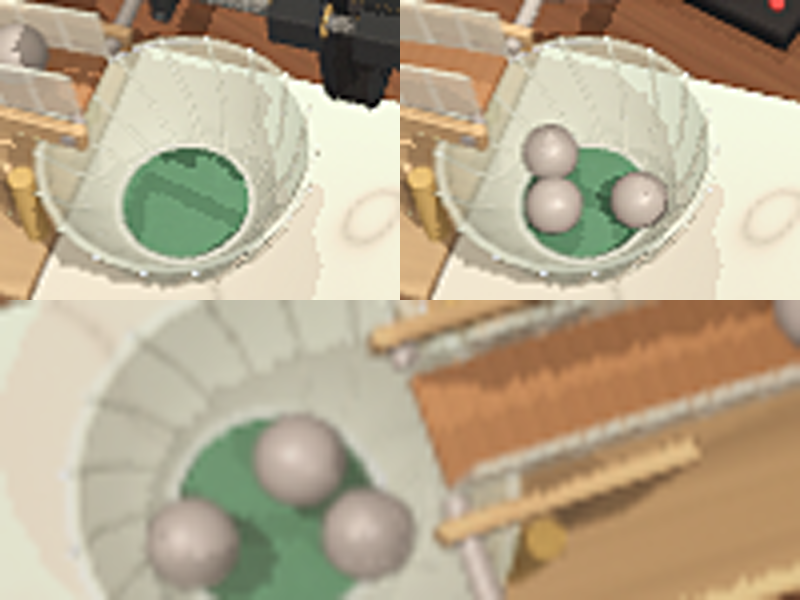

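The bowl's rim in the before and after crops (37–307 and 437–708) shows it hasn't shifted, and it meets the pegs. Handing in.

```bash
python3 -c "
from rig import sign_off,get_obs
print(get_obs()['clock'],get_obs()['contact_force']);print(sign_off())"
```

```text
32.4833 [ 0.23551071 -0.40314651 -0.98022443]
the job is handed in; nothing more can be done
None
```

The job is done and was handed in at 32.5 s: three balls are in the bowl and two are still in the cup.

- **Bowl:** I slid it with the open fingers cradling its rim until I felt a stiff contact of about 10 N. That force ran nearly along the pouring axis, as expected when the bowl rests on both pegs.
- **Pouring:** I pressed the roller down in steps of 2 mm or less. The holding force fell from 12.5 N to 11.7, 10.1 and then 8.0 N, which matches two balls left. Then I eased the cup back to rest.
- **Last checks:** The pictures show three balls in the bowl, two in the cup and the cup fully back. The bowl is where it was before the pour, and the gripper is clear of everything. The remote and stork look undisturbed, and the arm never came near the coaster.
- **Less certain:**
  - Contact with the +x peg shows in the pictures. Contact with the -x peg rests mainly on the contact force and on the bowl matching the pour point within a few mm.
  - The tool read an unexplained upward force of about 5 N midway through the slide; it vanished before the pegs.
  - Four balls read 11.7 N, at the top edge of the stated range, so I confirmed that count by picture.

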